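Make up two test kits from the stock on a materials-lab bench

TASK

Make up two test kits in the two blue-walled trays. Rubbing kit, in the tray with three compartments: the abrasive wheel in the middle, the largest steel weight and the square rubbing foot at the two ends (either end). Pulling kit, in the tray with two unequal compartments: the clamping jaw in the long one, the smallest steel weight in the short one; set every part upright and flat on the tray floor without dropping it, and leave the medium weight where it is.

Things in the scene. Friction and masses are not known exactly. Their poses are not given: they have to be found in the camera images.
- weight_large: Largest of three plain steel weights: disc 54 mm in diameter, 30 mm high, 0.54 kg. On top stands a centred round steel grip stem, 16 mm in diameter and 24 mm tall. Loose. Origin: centre of the underside, z up.
- weight_medium: Middle one of the three plain steel weights: disc 42 mm in diameter, 24 mm high, 0.26 kg. It belongs to neither kit and stays where it is. On top stands a centred round steel grip stem, 16 mm in diameter and 24 mm tall. Loose. Origin: centre of the underside, z up.
- weight_small: Smallest of the three plain steel weights: disc 30 mm in diameter, 18 mm high, 0.11 kg. On top stands a centred round steel grip stem, 16 mm in diameter and 24 mm tall. Loose. Origin: centre of the underside, z up.
- wheel: Abrasive wheel lying flat: dark rubbery disc 52 mm in diameter, 13 mm thick, with a thin brass washer on top, 0.08 kg. On top stands a centred round steel grip stem, 16 mm in diameter and 24 mm tall. Loose. Origin: centre of the underside, z up.
- foot: Rubbing foot: square aluminium plate 40 x 40 mm, 12 mm thick, 0.07 kg. On top stands a centred round steel grip stem, 16 mm in diameter and 24 mm tall. Loose. Origin: centre of the underside, z up.
- jaw: Clamping jaw: oblong dark steel block 80 mm (x) x 34 mm (y) x 26 mm high, 0.35 kg, two flat brass screw heads on top; at the middle of its top stands a steel tang 20 mm (x) x 14 mm (y), 24 mm tall. Loose. Origin: centre of the underside, x along the block, z up.
- tray_three: Kit tray with blue walls, a white floor and three equal compartments in a row, fixed to the bench. Outside 88 mm (x) x 232 mm (y), walls 14 mm high in all and 4 mm thick, floor 3 mm thick. Origin: centre of the underside, y along the tray. Compartments 80 x about 72 mm inside, centred at y = -76, 0 and +76 mm.
- tray_two: Kit tray with blue walls, a white floor and two unequal compartments, fixed to the bench. Outside 88 mm (x) x 232 mm (y), walls 14 mm high in all and 4 mm thick, floor 3 mm thick. Origin: centre of the underside, y along the tray. Long compartment 80 x 145 mm inside, centred at y = -39.5 mm; short one 80 x 75 mm, centred at y = +74.5 mm.

How it is judged:
By the outcome, as a careful person would: the job done as asked, in the order asked, and still so for the second after the job is handed in, with the robot touching nothing.
It also fails if it takes over 120 s, if anything falls off the work surface, if the arm or the gripper's body presses on something with over 40 N, if the wrist force passes 120 N, or if a joint passes its speed limit or range.

ROBOT

A 6-joint arm with a two-finger parallel gripper is mounted at the origin on the work surface. World frame = base frame: x ahead of the robot, y to its left, z up, the work surface at z = 0. Lengths are in m, angles in rad, forces in N, time in s.
With the tool pointing down it reaches from about 0.25 to 0.775 m from the base axis. Payload 4 kg.
Tool frame: the origin (TCP) lies at the centre of the arm's flange, where the gripper is bolted on; the fingertips stand 199 mm ahead of it and the grasp point (between the pads) lies 180 mm ahead of it (robot.tcp_to_tips is the z of the fingertips in the tool frame, in m); z points along the fingers, y is the line along which they close (so a half turn about z gives the same grasp; the last joint's range is limited). The gripper opens to 94 mm and grips with 3 to 60 N. Pads are 16 mm wide; open, the fingers measure 119 mm over their backs; the gripper's body (75 mm by 177 mm) begins 78 mm behind the grasp point.
Start: joints at [-1.442, 0.087, 1.371, -0, 1.684, -0.103], TCP at [0.126, -0.535, 0.405] pointing down, gripper open.
Joint ranges: [-3.1, 3.1], [-0.76, 2.03], [0.27, 2.55], [-1.08, 4.22], [0.17, 2.65], [-2.57, 2.57]. Speed limits (rad/s): [2.79, 2.79, 3.14, 3.14, 3.14, 3.14].

INTERFACE

Orientations are given as [roll, pitch, yaw] about the fixed x, y, z axes, in that order (R = Rz(yaw) Ry(pitch) Rx(roll)).
In Python, from bench import robot gives the robot as it stands.
- The arm moves only by the tool play_rows, never from a script. Its arguments are lists of equal length, an entry for each row: "translation": the shift along the tool's x, y, z scaled (see below), a list of three; "twist": the turn, a rotation vector about the tool's x, y, z scaled (see below), a list of three; "gripper": the opening, from -1 (shut) to 1 (fully open). A call has 1 to 8 rows; each row shifts and turns the commanded pose from where the row before left it, along the tool's axes as they then stand; what a row does not reach is not made up. The controller multiplies each number of a shift by 0.04 m and each number of a turn by 0.1 rad. A row lasts 1/10 s, in which the tool goes at most 50 mm and 8.59 degrees, less where a joint would pass 70% of its speed; a pose out of reach is approached as far as the arm can. A call with a number of a shift or a turn outside -1 to 1 is refused whole. A call with a gripper value outside its range is refused whole. The fingers move at their own pace and stop on an object; the grip force is fixed at half the most. Time passes only in rows, so rows that do not move let the fingers close. It gives the time, the measured TCP pose, the force, the opening and the grip force at its end, in the units of the state.
- robot.get_obs(): the state, without advancing time (a new reading comes with each control period).
- robot.snapshot(name): name is "side" or "top" or "wrist"; returns the picture (420x560x3 uint8, red, green, blue); there is no depth.
- robot.camera_model(name): a dict with "camera_matrix" (3x3 intrinsics, pixels), "rvec" (rotation vector, rad) and "tvec" (3), from world to camera coordinates, as OpenCV has them. Camera axes: x right, y down, z forward; pixel columns grow to the right and rows downward; lengths in m; the calibration is good to about 2 mm. A picture is of the moment at which its call begins: read the wrist's pose just before it. camera_model takes no time and is no camera call; for the wrist camera it gives the pose at the moment of the call.
- robot.close_job(): hands the job in; it is judged then, once.
Trained networks look in the newest picture that a camera, given by its name, has taken for a name from the list of things; names that differ only in an ending like _2 or _b are one class to them, and where a whole thing is asked for, a point or a joint stands for the part that bears it (a point fixed in the world has none). Each returns a list of dicts, best first, with "score" (0 to 1); they miss things now and then, are a little off and sometimes report something else, mostly with a low value. They report only what shows in the picture. A call takes as long as a camera call.
- robot.recognise(name, camera): "centre" ([x, y, z] in m, in world coordinates, good to about 4 mm: the middle of the surface that is visible of it).
- robot.spot_point(name, camera): "centre" ([x, y, z] in m, in world coordinates, good to about 4 mm: a listed point, or the origin of a listed thing).
The state is a dict: "time": time; "joint_positions": joint angles; "qvel": joint speeds; "joint_torque": joint torques, N m; "tool_pos": TCP position; "ee_rot": TCP orientation; "wrist_force": force on the tool from outside, world axes, zero at the start; "wrist_torque": the same for the moment, N m; "width": finger opening in m; "finger_force": force on a finger pad.
Only numpy, scipy, OpenCV 4.12 (cv2) and the standard library are available. Lean on these libraries where they do the work, as an engineer would, in place of code of your own. Each camera call takes 0.05 s, during which the arm holds its last target. There are 200 camera calls.

## Working session

There is one attempt and no reset: what is moved stays moved. The work goes in short steps, Python scripts to look and compute and a tool call to move; the robot and the scene stay as the last step left them, time stands still between calls to the robot, and variables do not carry over. Pictures are saved under pics/ and viewed, at most 14 in all, crops included, and the job is handed in when it is done.

Besides the shell and the picture viewer there is one more tool, called after ">>>" as name(argument=value, ...), one argument or row to a line, values as JSON. play_rows: Moves the arm, as the interface text tells. Its arguments: {"type":"object","properties":{"translation":{"type":"array","items":{"type":"array","items":{"type":"number","minimum":-1,"maximum":1}}},"twist":{"type":"array","items":{"type":"array","items":{"type":"number","minimum":-1,"maximum":1}}},"gripper":{"type":"array","items":{"type":"number"}}},"required":["translation","twist","gripper"]}

```bash
mkdir -p pics; python3 - <<'E'
from bench import robot
import cv2
o=robot.get_obs();print(o['time'],o['tool_pos'],o['ee_rot'],o['width'])
for c in ['top','side']:
    cv2.imwrite(f'pics/{c}0.png',robot.snapshot(c)[:,:,::-1])
    for n in ['weight_large','weight_medium','weight_small','wheel','foot','jaw','tray_three','tray_two']:
        print(c,n,[([round(float(v),4) for v in d['centre']],round(d['score'],2)) for d in robot.spot_point(n,c)[:3]])
E
```

```text
0.0 [ 0.12634362 -0.53518977  0.40350024] [-3.13942595e+00 -2.44810642e-04  2.31816855e-01] 0.09399600326949138
top weight_large [([0.4489, 0.0601, -0.0021], 0.7)]
top weight_medium [([0.4308, -0.2876, 0.0016], 0.66)]
top weight_small [([0.4435, 0.2995, -0.0003], 0.67)]
top wheel [([0.4536, 0.1706, -0.0011], 0.85)]
top foot [([0.4542, -0.0545, -0.0016], 0.87)]
top jaw [([0.4498, -0.1949, 0.0012], 0.95)]
top tray_three [([0.6238, -0.1789, -0.0005], 0.9)]
top tray_two [([0.5976, 0.1995, 0.0001], 0.57)]
side weight_large []
side weight_medium [([0.436, -0.2887, -0.0046], 0.71)]
side weight_small [([0.4451, 0.2906, -0.0029], 0.63)]
side wheel [([0.4529, 0.1737, -0.0025], 0.74)]
side foot [([0.4556, -0.0493, 0.0019], 0.59)]
side jaw [([0.4494, -0.1957, 0.002], 0.79)]
side tray_three [([0.626, -0.1852, 0.0031], 0.75)]
side tray_two [([0.6029, 0.203, 0.0015], 0.75), ([0.4475, 0.0635, -0.0025], 0.21)]
```

View pics/top0.png

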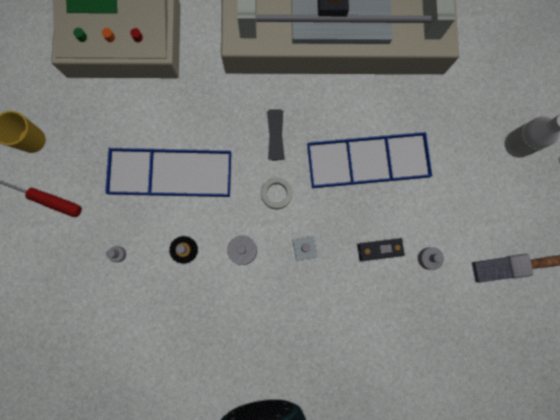

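View pics/side0.png

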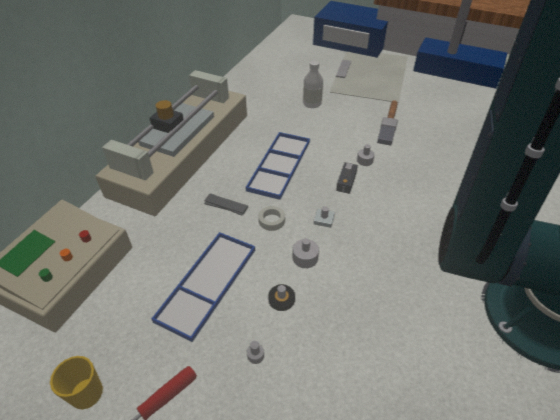

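Both trays are empty. In the top view, tray_two is at about (169,172) with its short compartment to the left (+y), and tray_three is at about (369,160). The parts lie in a row near x = 0.45. I'll turn the tool to yaw 90° and set up helpers.

>>> play_rows(
  translation=[
    [0,0,0],
    [0,0,0],
    [0,0,0],
    [0,0,0],
    [0,0,0],
    [0,0,0],
    [0,0,0],
    [0,0,0],
  ],
  twist=[
    [0,0,-1],
    [0,0,-1],
    [0,0,-1],
    [0,0,-1],
    [0,0,-1],
    [0,0,-1],
    [0,0,-1],
    [0,0,-1],
  ],
  gripper=[0,0,0,0,0,0,0,0],
)

```text
time: 1.7
tool_pos: [0.1263, -0.5353, 0.4047]
ee_rot: [3.142, 0.0, 1.036]
wrist_force: [0.0, -0.3, 0.1]
width: 0.0471
finger_force: 0.0
```

>>> play_rows(
  translation=[
    [0,0,0],
    [0,0,0],
    [0,0,0],
    [0,0,0],
    [0,0,0],
    [0,0,0],
  ],
  twist=[
    [0,0,-1],
    [0,0,-1],
    [0,0,-1],
    [0,0,-1],
    [0,0,-1],
    [0,0,-0.39],
  ],
  gripper=[0,0,0,0,0,0],
)

```text
time: 2.3
tool_pos: [0.1263, -0.5353, 0.4047]
ee_rot: [3.142, 0.0, 1.573]
wrist_force: [-0.2, -0.9, 0.1]
width: 0.0469
finger_force: 0.0
```

```bash
cat > h.py <<'E'
from bench import robot
import numpy as np, cv2
from scipy.spatial.transform import Rotation as R
def go(x,y,z,yaw=np.pi/2):
    "tool-frame units needed to bring TCP to x,y,z,yaw pointing down"
    o=robot.get_obs(); r=R.from_euler('xyz',o['ee_rot'])
    t=r.inv().apply(np.array([x,y,z])-o['tool_pos'])/0.04
    w=(r.inv()*R.from_euler('xyz',[np.pi,0,yaw])).as_rotvec()/0.1
    return t.round(3),w.round(3)
def px2w(cam,px,z):
    m=robot.camera_model(cam); K=np.array(m['camera_matrix'],float)
    Rm=cv2.Rodrigues(np.array(m['rvec'],float))[0]; c=-Rm.T@np.array(m['tvec'],float).ravel()
    p=np.asarray(px,float).reshape(-1,2)
    d=(Rm.T@np.linalg.solve(K,np.c_[p,np.ones(len(p))].T)).T
    return c+d*((z-c[2])/d[:,2])[:,None]
def w2px(cam,P):
    m=robot.camera_model(cam)
    return cv2.projectPoints(np.asarray(P,float).reshape(-1,3),np.array(m['rvec'],float),np.array(m['tvec'],float),np.array(m['camera_matrix'],float),None)[0].reshape(-1,2)
E
python3 - <<'E'
from h import *
o=robot.get_obs();print(o['time'],o['tool_pos'],o['ee_rot'],o['width'])
im=cv2.imread('pics/top0.png')
hsv=cv2.cvtColor(im,cv2.COLOR_BGR2HSV)
m=cv2.inRange(hsv,(105,120,60),(130,255,255))
n,l,s,c=cv2.connectedComponentsWithStats(m)
for i in range(1,n):
    if s[i,4]>200:
        pts=np.argwhere(l==i)[:,::-1].astype(np.float32)
        w=px2w('top',pts,0.014)[:,:2].astype(np.float32)
        print(s[i],cv2.minAreaRect(w))
g=cv2.inRange(hsv,(0,0,0),(180,255,75))[235:265,350:412]
pts=np.argwhere(g)[:,::-1]+[350,235]
print('jaw',cv2.minAreaRect(px2w('top',pts,0.026)[:,:2].astype(np.float32)))
for nme,p,z in [('wheel',(183,250),.037),('large',(241,249),.054),('foot',(306,247),.036),('small',(117,254),.042),('jaw',(385,249),.05)]: print(nme,px2w('top',p,z))
cv2.imwrite('pics/crop.png',cv2.resize(im[120:280,90:450],None,fx=2.2,fy=2.2,interpolation=cv2.INTER_CUBIC))
print(go(.4533,.172,.40))
E
```

```text
2.3 [ 0.12633896 -0.53528805  0.40471224] [3.14155944e+00 1.15734416e-04 1.57339370e+00] 0.04688497154731604
[308 133 124  54 663] ((0.6237017512321472, -0.17939698696136475), (0.08698368817567825, 0.23001433908939362), 5.274141311645508)
[106 149 125  47 653] ((0.5999452471733093, 0.2021874189376831), (0.22992180287837982, 0.08671654760837555), 88.64703369140625)
jaw ((0.4510754346847534, -0.19087111949920654), (0.03195866197347641, 0.08314035832881927), 6.7519850730896)
wheel [[0.45137273 0.1666897  0.037     ]]
large [[0.45171718 0.06201862 0.054     ]]
foot [[ 0.45550775 -0.05366953  0.036     ]]
small [[0.44477414 0.28143622 0.042     ]]
jaw [[ 0.45040784 -0.19291972  0.05      ]]
(array([17.661,  8.22 ,  0.116]), array([0.   , 0.001, 0.026]))
```

>>> play_rows(
  translation=[
    [0.5,0.2,0],
    [0.9,0.4,0],
    [0.9,0.4,0],
    [0.9,0.4,0],
    [0.9,0.4,0],
    [0.9,0.4,0],
    [0.9,0.4,0],
    [0.9,0.4,0],
  ],
  twist=[
    [0,0,0],
    [0,0,0],
    [0,0,0],
    [0,0,0],
    [0,0,0],
    [0,0,0],
    [0,0,0],
    [0,0,0],
  ],
  gripper=[0,0,0,0,0,0,0,0],
)

```text
time: 3.1
tool_pos: [0.2465, -0.2617, 0.4049]
ee_rot: [3.141, 0.001, 1.57]
wrist_force: [0.1, -0.5, -0.2]
width: 0.0467
finger_force: 0.0
```

>>> play_rows(
  translation=[
    [0.9,0.4,0],
    [0.9,0.4,0],
    [0.9,0.4,0],
    [0.9,0.4,0],
    [0.9,0.4,0],
    [0.9,0.4,0],
    [0.9,0.4,0],
    [0.9,0.6,0],
  ],
  twist=[
    [0,0,0],
    [0,0,0],
    [0,0,0],
    [0,0,0],
    [0,0,0],
    [0,0,0],
    [0,0,0],
    [0,0,0],
  ],
  gripper=[0,0,0,0,0,0,0,0],
)

```text
time: 3.9
tool_pos: [0.3822, 0.0265, 0.4053]
ee_rot: [3.14, 0.001, 1.571]
wrist_force: [-0.0, 0.3, -0.1]
width: 0.0468
finger_force: 0.0
```

>>> play_rows(
  translation=[
    [0.9,0.5,0],
    [0.9,0.5,0],
    [0.9,0.4,0],
    [0.4,0.2,0],
    [0,0,0],
  ],
  twist=[
    [0,0,0],
    [0,0,0],
    [0,0,0],
    [0,0,0],
    [0,0,0],
  ],
  gripper=[0,0,0,0,0],
)

```text
time: 4.4
tool_pos: [0.4469, 0.1505, 0.4042]
ee_rot: [-3.141, -0.0, 1.574]
wrist_force: [-0.3, 0.5, -0.4]
width: 0.047
finger_force: 0.0
```

```bash
python3 - <<'E'
from h import *
o=robot.get_obs();print(o['time'],o['tool_pos'],o['ee_rot'],o['width'])
im=robot.snapshot('wrist')
for n in ['wheel','weight_large','weight_small','tray_two']: print(n,[(np.round(d['centre'],4),round(d['score'],2)) for d in robot.spot_point(n,'wrist')[:2]])
print(w2px('wrist',[[.4533,.17,0],[.4533,.17,.037]]))
cv2.imwrite('pics/w1.png',im[:,:,::-1])
E
```

```text
4.4 [0.4468843  0.15054673 0.40415313] [-3.14065186e+00 -1.36396892e-04  1.57432480e+00] 0.04704058377268327
wheel [(array([ 4.563e-01,  1.758e-01, -3.000e-04]), 0.65)]
weight_large [(array([ 0.4531,  0.0648, -0.0005]), 0.85)]
weight_small [(array([0.4425, 0.2913, 0.0052]), 0.58)]
tray_two [(array([ 6.023e-01,  2.000e-01, -2.000e-04]), 0.78)]
[[285.68567308 151.76935407]
 [286.39012778 157.92363623]]
```

View pics/w1.png

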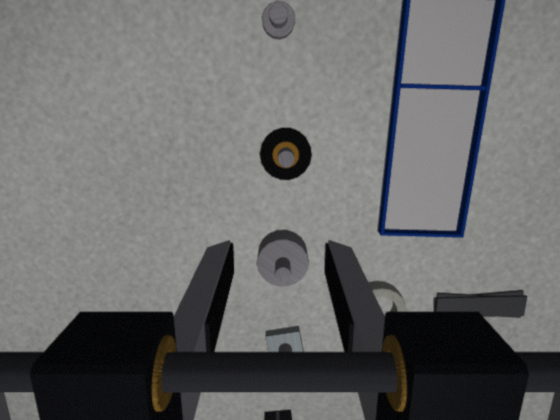

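Wrist view: wheel stem top at (287,158), large-weight stem at (283,270), small-weight stem at (278,14). The predicted wheel pixel (286,158) matches.

```bash
python3 - <<'E'
from h import *
for n,p,z in [('wheel',(286.5,158),.037),('large',(283,270),.054),('large disc',(283,263),.03),('small',(278,14),.042),('foot',(285,349),.036)]: print(n,px2w('wrist',p,z))
print(go(*px2w('wrist',(286.5,158),.037)[0][:2],.199+.016))
E
```

```text
wheel [[0.45340271 0.16992808 0.037     ]]
large [[0.45010857 0.06351178 0.054     ]]
large disc [[0.45037647 0.05942783 0.03      ]]
small [[0.44576667 0.29107873 0.042     ]]
foot [[ 0.45264054 -0.04054642  0.036     ]]
(array([0.556, 0.182, 4.747]), array([ 0.004,  0.003, -0.015]))
```

>>> play_rows(
  translation=[
    [0.5,0.2,0.7],
    [0,0,0.9],
    [0,0,0.9],
    [0,0,0.9],
    [0,0,0.7],
    [0,0,0.4],
    [0,0,0.15],
    [0,0,0],
  ],
  twist=[
    [0,0,0],
    [0,0,0],
    [0,0,0],
    [0,0,0],
    [0,0,0],
    [0,0,0],
    [0,0,0],
    [0,0,0],
  ],
  gripper=[0,0,0,0,0,0,0,0],
)

```text
time: 5.45
tool_pos: [0.4541, 0.1679, 0.2183]
ee_rot: [-3.141, 0.0, 1.57]
wrist_force: [-1.2, 0.3, 0.6]
width: 0.047
finger_force: 0.0
```

>>> play_rows(
  translation=[
    [0,0,0],
    [0,0,0],
    [0,0,0],
    [0,0,0],
    [0,0,0],
    [0,0,0],
    [0,0,0],
  ],
  twist=[
    [0,0,0],
    [0,0,0],
    [0,0,0],
    [0,0,0],
    [0,0,0],
    [0,0,0],
    [0,0,0],
  ],
  gripper=[-1,-1,-1,-1,-1,-1,-1],
)

```text
time: 6.15
tool_pos: [0.4544, 0.1688, 0.2193]
ee_rot: [3.141, -0.0, 1.571]
wrist_force: [-2.7, 0.1, 5.2]
width: 0.0149
finger_force: 30.0
```

```bash
python3 - <<'E'
from h import *
o=robot.get_obs();print(o['time'],o['tool_pos'],o['ee_rot'],o['width'],o['finger_force'],o['wrist_force'])
t=o['tool_pos'];z=t[2]
print(go(.6237,-.1794,z+.003,np.pi/2+.09))
E
```

```text
6.15 [0.45440735 0.16879639 0.21926628] [ 3.14116985e+00 -1.21294423e-04  1.57092164e+00] 0.014896225539088478 30.00115603208542 [-2.67272025  0.12530971  5.24632372]
(array([-8.705,  4.231, -0.074]), array([ 0.004, -0.001, -0.899]))
```

>>> play_rows(
  translation=[
    [0,0,-0.3],
    [0,0,-0.7],
    [0,0,-0.7],
    [-0.4,0.2,-0.3],
    [-0.8,0.4,0],
    [-0.9,0.4,0],
    [-0.9,0.4,0],
    [-0.9,0.4,0],
  ],
  twist=[
    [0,0,0],
    [0,0,0],
    [0,0,0],
    [0,0,0],
    [0,0,0],
    [0,0,0],
    [0,0,0],
    [0,0,0],
  ],
  gripper=[-1,-1,-1,-1,-1,-1,-1,-1],
)

```text
time: 6.95
tool_pos: [0.5268, 0.0113, 0.299]
ee_rot: [3.141, 0.0, 1.571]
wrist_force: [1.0, 0.5, -0.3]
width: 0.0149
finger_force: 30.0
```

>>> play_rows(
  translation=[
    [-0.9,0.4,0],
    [-0.9,0.5,0],
    [-0.9,0.5,0],
    [-0.9,0.5,0],
    [-0.8,0.4,0],
    [-0.4,0.2,0],
    [0,0,0],
    [0,0,0],
  ],
  twist=[
    [0,0,0],
    [0,0,0],
    [0,0,0],
    [0,0,0],
    [0,0,0],
    [0,0,0],
    [0,0,0],
    [0,0,0],
  ],
  gripper=[-1,-1,-1,-1,-1,-1,-1,-1],
)

```text
time: 7.75
tool_pos: [0.6262, -0.1792, 0.2983]
ee_rot: [-3.141, -0.001, 1.57]
wrist_force: [-0.5, -1.0, -1.1]
width: 0.0151
finger_force: 30.0
```

```bash
python3 - <<'E'
from h import *
o=robot.get_obs();print(o['time'],o['tool_pos'],o['ee_rot'],o['width'],o['finger_force'],o['wrist_force'])
im=robot.snapshot('wrist')
print([(np.round(d['centre'],4),round(d['score'],2)) for d in robot.spot_point('tray_three','wrist')[:2]])
cv2.imwrite('pics/w2.png',im[:,:,::-1])
cy=np.array([-.0919,.9958]);cx=np.array([.9958,.0919]);c=np.array([.6237,-.1794])
print(w2px('wrist',[[*(c+a*cx+b*cy),.014] for a in(-.044,.044) for b in (-.116,-.038,.038,.116)]).round())
print(go(.6237,-.1794,.2193+.003))
E
```

```text
7.75 [ 0.62621953 -0.17921353  0.29827653] [-3.14061972e+00 -8.44592870e-04  1.57034733e+00] 0.01505332774692624 29.999838173389435 [-0.45721023 -1.02791423 -1.07338193]
[(array([ 0.6202, -0.1815, -0.0028]), 0.91)]
[[236. 347.]
 [223. 261.]
 [209. 164.]
 [192.  47.]
 [342. 339.]
 [338. 251.]
 [333. 153.]
 [327.  33.]]
(array([-0.031, -0.058,  1.91 ]), array([-0.004, -0.005,  0.011]))
```

View pics/w2.png

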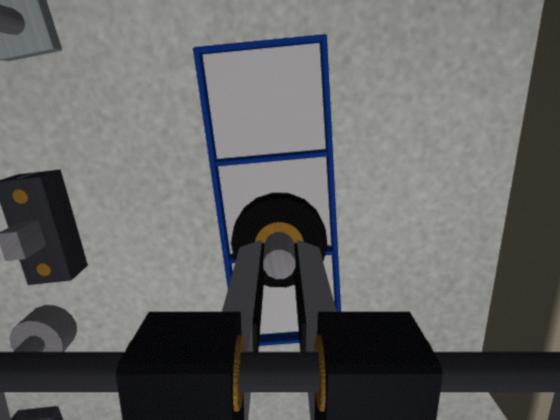

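Tray three's corners lie within about 3 px of the prediction, and the wheel is held over the middle compartment (stem at (280,258)). Lowering.

>>> play_rows(
  translation=[
    [-0.03,-0.06,0.4],
    [0,0,0.6],
    [0,0,0.5],
    [0,0,0.25],
    [0,0,0.1],
    [0,0,0.03],
    [0,0,0],
    [0,0,0],
  ],
  twist=[
    [0,0,0],
    [0,0,0],
    [0,0,0],
    [0,0,0],
    [0,0,0],
    [0,0,0],
    [0,0,0],
    [0,0,0],
  ],
  gripper=[-1,-1,-1,-1,-1,-1,-1,-1],
)

```text
time: 8.65
tool_pos: [0.6243, -0.1806, 0.2249]
ee_rot: [3.139, 0.001, 1.571]
wrist_force: [-0.6, 0.7, -0.3]
width: 0.0152
finger_force: 30.0
```

>>> play_rows(
  translation=[
    [0,0,0.02],
    [0,0,0],
  ],
  twist=[
    [0,0,0],
    [0,0,0],
  ],
  gripper=[-1,-1],
)

```text
time: 8.85
tool_pos: [0.6241, -0.1806, 0.2232]
ee_rot: [3.141, 0.0, 1.571]
wrist_force: [0.2, -0.5, -0.5]
width: 0.0153
finger_force: 30.0
```

>>> play_rows(
  translation=[
    [0,0,0.02],
    [0,0,0],
  ],
  twist=[
    [0,0,0],
    [0,0,0],
  ],
  gripper=[-1,-1],
)

```text
time: 9.05
tool_pos: [0.6241, -0.1806, 0.2223]
ee_rot: [3.141, 0.0, 1.571]
wrist_force: [-0.1, 0.1, -0.1]
width: 0.0153
finger_force: 30.0
```

>>> play_rows(
  translation=[
    [0,0,0.02],
    [0,0,0],
  ],
  twist=[
    [0,0,0],
    [0,0,0],
  ],
  gripper=[-1,-1],
)

```text
time: 9.25
tool_pos: [0.624, -0.1806, 0.2223]
ee_rot: [3.141, 0.001, 1.571]
wrist_force: [-2.4, 0.4, 5.2]
width: 0.0152
finger_force: 30.0
```

>>> play_rows(
  translation=[
    [0,0,0.02],
    [0,0,0],
  ],
  twist=[
    [0,0,0],
    [0,0,0],
  ],
  gripper=[-1,-1],
)

```text
time: 9.45
tool_pos: [0.624, -0.1806, 0.2223]
ee_rot: [3.141, 0.001, 1.571]
wrist_force: [-2.6, 0.7, 7.7]
width: 0.0152
finger_force: 30.0
```

>>> play_rows(
  translation=[
    [0,0,0],
    [0,0,0],
    [0,0,0],
    [0,0,0],
    [0,0,-0.3],
    [0,0,-0.7],
    [0,0,-0.9],
    [0,0,-0.7],
  ],
  twist=[
    [0,0,0],
    [0,0,0],
    [0,0,0],
    [0,0,0],
    [0,0,0],
    [0,0,0],
    [0,0,0],
    [0,0,0],
  ],
  gripper=[0,0,0,0,0,0,0,0],
)

```text
time: 10.25
tool_pos: [0.6241, -0.1805, 0.3273]
ee_rot: [3.139, 0.001, 1.571]
wrist_force: [0.5, 0.7, 1.2]
width: 0.047
finger_force: 0.0
```

```bash
python3 - <<'E'
from h import *
o=robot.get_obs();print(o['time'],o['tool_pos'],o['ee_rot'],o['width'])
print(go(.4505,.052,.33))
E
```

```text
10.25 [ 0.62406074 -0.18053194  0.32727925] [3.13927892e+00 9.45915723e-04 1.57082074e+00] 0.04702053018084919
(array([ 5.813, -4.339, -0.084]), array([0.023, 0.009, 0.   ]))
```

>>> play_rows(
  translation=[
    [0.5,-0.4,0],
    [0.8,-0.6,0],
    [0.8,-0.6,0],
    [0.8,-0.6,0],
    [0.8,-0.6,0],
    [0.8,-0.6,0],
    [0.8,-0.6,0],
    [0.5,-0.35,0],
  ],
  twist=[
    [0,0,0],
    [0,0,0],
    [0,0,0],
    [0,0,0],
    [0,0,0],
    [0,0,0],
    [0,0,0],
    [0,0,0],
  ],
  gripper=[0,0,0,0,0,0,0,0],
)

```text
time: 11.05
tool_pos: [0.4482, 0.0532, 0.3253]
ee_rot: [3.14, -0.001, 1.572]
wrist_force: [0.2, 0.6, 0.6]
width: 0.0468
finger_force: 0.0
```

>>> play_rows(
  translation=[
    [0,0,0],
    [0,0,0],
  ],
  twist=[
    [0,0,0],
    [0,0,0],
  ],
  gripper=[0,0],
)

```text
time: 11.25
tool_pos: [0.45, 0.0516, 0.3252]
ee_rot: [3.139, 0.001, 1.572]
wrist_force: [1.2, -0.4, 0.1]
width: 0.0469
finger_force: 0.0
```

```bash
python3 - <<'E'
from h import *
o=robot.get_obs();print(o['time'],o['tool_pos'],o['ee_rot'],o['width'])
im=robot.snapshot('wrist')
print([(np.round(d['centre'],4),round(d['score'],2)) for d in robot.spot_point('weight_large','wrist')[:2]])
P=[[.4505+.008*np.cos(a),.062+.008*np.sin(a),.054] for a in np.arange(0,6.28,.3)]
for p in w2px('wrist',P): im[int(round(p[1])),int(round(p[0]))]=[255,0,0]
cv2.imwrite('pics/w3.png',im[:,:,::-1])
print(go(.4505,.062,.199+.034))
E
```

```text
11.25 [0.45004822 0.05155286 0.32524544] [3.13935749e+00 7.61333283e-04 1.57186665e+00] 0.04687323012241756
[(array([ 4.514e-01,  6.280e-02, -1.000e-04]), 0.79)]
(array([ 0.281, -0.005,  2.294]), array([ 0.011,  0.006, -0.009]))
```

View pics/w3.png

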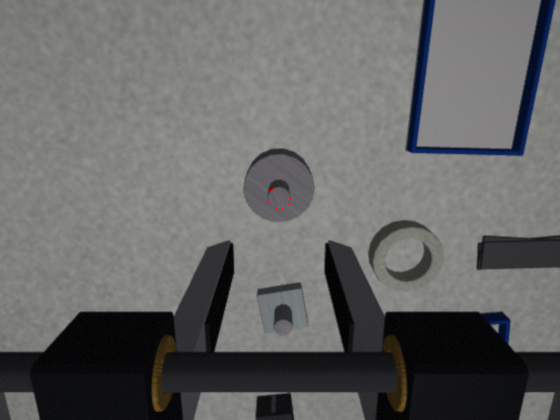

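The large-weight stem at (279,197) matches the overlaid prediction. The foot stem is at about (284,326).

>>> play_rows(
  translation=[
    [0.28,0,0.3],
    [0,0,0.6],
    [0,0,0.6],
    [0,0,0.4],
    [0,0,0.25],
    [0,0,0.12],
    [0,0,0],
    [0,0,0],
  ],
  twist=[
    [0,0,0],
    [0,0,0],
    [0,0,0],
    [0,0,0],
    [0,0,0],
    [0,0,0],
    [0,0,0],
    [0,0,0],
  ],
  gripper=[0,0,0,0,0,0,0,0],
)

```text
time: 12.15
tool_pos: [0.4504, 0.0627, 0.2341]
ee_rot: [3.14, 0.0, 1.571]
wrist_force: [1.0, -0.3, 0.2]
width: 0.047
finger_force: 0.0
```

>>> play_rows(
  translation=[
    [0,0,0],
    [0,0,0],
    [0,0,0],
    [0,0,0],
    [0,0,0],
    [0,0,0],
    [0,0,0],
  ],
  twist=[
    [0,0,0],
    [0,0,0],
    [0,0,0],
    [0,0,0],
    [0,0,0],
    [0,0,0],
    [0,0,0],
  ],
  gripper=[-1,-1,-1,-1,-1,-1,-1],
)

```text
time: 12.85
tool_pos: [0.4502, 0.0627, 0.2337]
ee_rot: [3.14, 0.0, 1.571]
wrist_force: [1.3, 0.5, 0.6]
width: 0.0151
finger_force: 30.0
```

```bash
python3 - <<'E'
from h import *
o=robot.get_obs();print(o['time'],o['tool_pos'],o['ee_rot'],o['width'],o['finger_force'],o['wrist_force'])
print(go(.6167,-.1037,o['tool_pos'][2]+.003))
E
```

```text
12.85 [0.45019542 0.06270566 0.23372081] [3.14040686e+00 6.97375209e-05 1.57083007e+00] 0.015097945314889945 29.999922215938568 [1.25827361 0.52579549 0.58311577]
(array([-4.16 ,  4.163, -0.07 ]), array([0.012, 0.001, 0.   ]))
```

>>> play_rows(
  translation=[
    [0,0,-0.3],
    [0,0,-0.6],
    [0,0,-0.6],
    [-0.3,0.3,-0.4],
    [-0.6,0.6,0],
    [-0.6,0.6,0],
    [-0.6,0.6,0],
    [-0.6,0.6,0],
  ],
  twist=[
    [0,0,0],
    [0,0,0],
    [0,0,0],
    [0,0,0],
    [0,0,0],
    [0,0,0],
    [0,0,0],
    [0,0,0],
  ],
  gripper=[-1,-1,-1,-1,-1,-1,-1,-1],
)

```text
time: 13.65
tool_pos: [0.5581, -0.0461, 0.3084]
ee_rot: [-3.138, -0.001, 1.571]
wrist_force: [0.4, -0.9, -4.6]
width: 0.0152
finger_force: 30.0
```

>>> play_rows(
  translation=[
    [-0.6,0.6,0],
    [-0.5,0.5,0],
    [-0.25,0.25,0],
    [-0.1,0.1,0],
    [0,0,0],
    [0,0,0],
  ],
  twist=[
    [0,0,0],
    [0,0,0],
    [0,0,0],
    [0,0,0],
    [0,0,0],
    [0,0,0],
  ],
  gripper=[-1,-1,-1,-1,-1,-1],
)

```text
time: 14.25
tool_pos: [0.6154, -0.1026, 0.3088]
ee_rot: [-3.139, -0.001, 1.571]
wrist_force: [0.1, 0.2, -5.3]
width: 0.0152
finger_force: 30.0
```

```bash
python3 - <<'E'
from h import *
o=robot.get_obs();print(o['time'],o['tool_pos'],o['ee_rot'],o['width'],o['finger_force'],o['wrist_force'])
print(go(.6167,-.1037,.2367))
cv2.imwrite('pics/t4.png',robot.snapshot('wrist')[:,:,::-1])
E
```

```text
14.25 [ 0.61535488 -0.10263876  0.30884439] [-3.13932559e+00 -9.64226450e-04  1.57128256e+00] 0.015164013045702874 29.998883306980133 [ 0.05241779  0.18336009 -5.26565847]
(array([-0.028,  0.038,  1.804]), array([-0.023, -0.01 ,  0.005]))
```

View pics/t4.png

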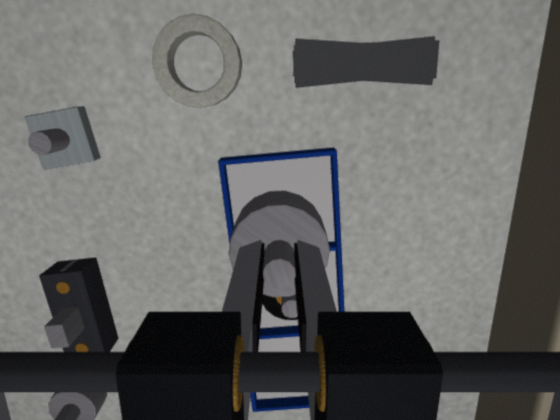

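The weight is held over the upper compartment (stem at (280,265)) and the wheel sits in the middle one. The foot stem is at (40,143). Lowering.

>>> play_rows(
  translation=[
    [-0.03,0.04,0.3],
    [0,0,0.5],
    [0,0,0.5],
    [0,0,0.25],
    [0,0,0.13],
    [0,0,0.06],
    [0,0,0],
    [0,0,0],
  ],
  twist=[
    [0,0,0],
    [0,0,0],
    [0,0,0],
    [0,0,0],
    [0,0,0],
    [0,0,0],
    [0,0,0],
    [0,0,0],
  ],
  gripper=[-1,-1,-1,-1,-1,-1,-1,-1],
)

```text
time: 15.1
tool_pos: [0.6179, -0.1046, 0.2411]
ee_rot: [3.139, 0.001, 1.571]
wrist_force: [-0.4, -0.9, -4.9]
width: 0.0151
finger_force: 30.0
```

>>> play_rows(
  translation=[
    [0,0,0.02],
    [0,0,0.02],
    [0,0,0],
  ],
  twist=[
    [0,0,0],
    [0,0,0],
    [0,0,0],
  ],
  gripper=[-1,-1,-1],
)

```text
time: 15.4
tool_pos: [0.6176, -0.1045, 0.2384]
ee_rot: [3.141, 0.0, 1.571]
wrist_force: [0.2, -0.5, -5.0]
width: 0.0152
finger_force: 30.0
```

>>> play_rows(
  translation=[
    [0,0,0.02],
    [0,0,0.02],
    [0,0,0],
  ],
  twist=[
    [0,0,0],
    [0,0,0],
    [0,0,0],
  ],
  gripper=[-1,-1,-1],
)

```text
time: 15.7
tool_pos: [0.6176, -0.1045, 0.2368]
ee_rot: [3.141, 0.0, 1.571]
wrist_force: [-0.7, -0.3, -3.6]
width: 0.0153
finger_force: 30.0
```

>>> play_rows(
  translation=[
    [0,0,0.02],
    [0,0,0],
  ],
  twist=[
    [0,0,0],
    [0,0,0],
  ],
  gripper=[-1,-1],
)

```text
time: 15.9
tool_pos: [0.6175, -0.1045, 0.2368]
ee_rot: [3.141, 0.0, 1.571]
wrist_force: [-1.8, 1.1, 0.3]
width: 0.0151
finger_force: 30.0
```

>>> play_rows(
  translation=[
    [0,0,0],
    [0,0,0],
    [0,0,0],
    [0,0,0],
    [0,0,-0.3],
    [0,0,-0.7],
    [0,0,-0.9],
    [0,0,-0.5],
  ],
  twist=[
    [0,0,0],
    [0,0,0],
    [0,0,0],
    [0,0,0],
    [0,0,0],
    [0,0,0],
    [0,0,0],
    [0,0,0],
  ],
  gripper=[0,0,0,0,0,0,0,0],
)

```text
time: 16.7
tool_pos: [0.6179, -0.1046, 0.3365]
ee_rot: [3.136, 0.002, 1.571]
wrist_force: [0.1, -0.3, 1.3]
width: 0.047
finger_force: 0.0
```

```bash
python3 - <<'E'
from h import *
o=robot.get_obs();print(o['time'],o['tool_pos'],o['width'])
print(go(.4545,-.062,.325))
E
```

```text
16.7 [ 0.61793878 -0.10456131  0.33645716] 0.04695296605439885
(array([ 1.065, -4.087,  0.262]), array([0.056, 0.015, 0.001]))
```

>>> play_rows(
  translation=[
    [0.1,-0.4,0],
    [0.2,-0.8,0],
    [0.2,-0.8,0],
    [0.2,-0.8,0.1],
    [0.2,-0.8,0.1],
    [0.15,-0.5,0],
    [0,0,0],
    [0,0,0],
  ],
  twist=[
    [0,0,0],
    [0,0,0],
    [0,0,0],
    [0,0,0],
    [0,0,0],
    [0,0,0],
    [0,0,0],
    [0,0,0],
  ],
  gripper=[0,0,0,0,0,0,0,0],
)

```text
time: 17.5
tool_pos: [0.4539, -0.0626, 0.3251]
ee_rot: [3.139, 0.001, 1.571]
wrist_force: [0.7, -1.1, 0.3]
width: 0.0474
finger_force: 0.0
```

```bash
python3 - <<'E'
from h import *
o=robot.get_obs();print(o['time'],o['tool_pos'],o['ee_rot'],o['width'])
im=robot.snapshot('wrist')
print([(np.round(d['centre'],4),round(d['score'],2)) for d in robot.spot_point('foot','wrist')[:2]])
P=[[.4545+.008*np.cos(a),-.0525+.008*np.sin(a),.036] for a in np.arange(0,6.28,.3)]
for p in w2px('wrist',P): im[int(round(p[1])),int(round(p[0]))]=[255,0,0]
cv2.imwrite('pics/w5.png',cv2.resize(im[50:420,100:460,::-1],None,fx=1.5,fy=1.5))
print(go(.4545,-.0525,.199+.016))
E
```

```text
17.5 [ 0.45385877 -0.06258524  0.32509671] [3.13863738e+00 8.97159309e-04 1.57080339e+00] 0.04741866167505966
[(array([ 4.534e-01, -5.470e-02, -3.000e-04]), 0.75)]
(array([ 0.259, -0.004,  2.74 ]), array([ 0.018,  0.006, -0.002]))
```

View pics/w5.png

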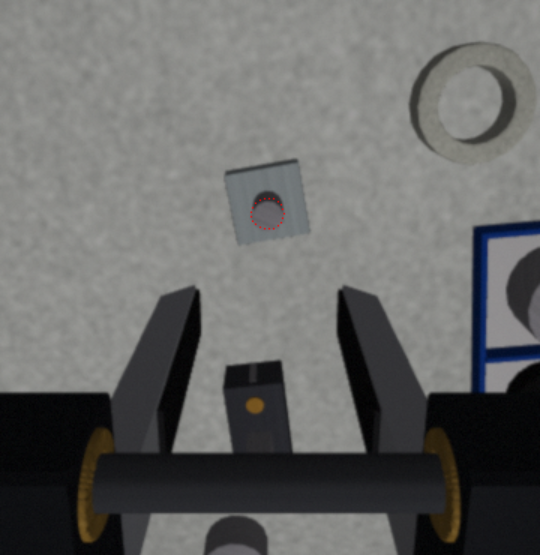

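The foot stem at crop (267,213) matches the overlay, and the plate is turned about 9°, close to the tray's angle. Descending.

>>> play_rows(
  translation=[
    [0.26,0,0.4],
    [0,0,0.7],
    [0,0,0.7],
    [0,0,0.5],
    [0,0,0.25],
    [0,0,0.12],
    [0,0,0],
    [0,0,0],
  ],
  twist=[
    [0,0,0],
    [0,0,0],
    [0,0,0],
    [0,0,0],
    [0,0,0],
    [0,0,0],
    [0,0,0],
    [0,0,0],
  ],
  gripper=[0,0,0,0,0,0,0,0],
)

```text
time: 18.4
tool_pos: [0.4543, -0.0523, 0.2182]
ee_rot: [3.14, 0.001, 1.571]
wrist_force: [0.5, 0.1, 0.6]
width: 0.0471
finger_force: 0.0
```

>>> play_rows(
  translation=[
    [0,0,0],
    [0,0,0],
    [0,0,0],
    [0,0,0],
    [0,0,0],
    [0,0,0],
    [0,0,0],
  ],
  twist=[
    [0,0,0],
    [0,0,0],
    [0,0,0],
    [0,0,0],
    [0,0,0],
    [0,0,0],
    [0,0,0],
  ],
  gripper=[-1,-1,-1,-1,-1,-1,-1],
)

```text
time: 19.1
tool_pos: [0.4536, -0.0521, 0.2173]
ee_rot: [3.141, 0.0, 1.571]
wrist_force: [-0.1, -0.2, 2.0]
width: 0.0148
finger_force: 30.0
```

```bash
python3 - <<'E'
from h import *
o=robot.get_obs();print(o['time'],o['tool_pos'],o['ee_rot'],o['width'],o['finger_force'],o['wrist_force'])
print(go(.6307,-.2551,o['tool_pos'][2]+.003))
E
```

```text
19.1 [ 0.45364456 -0.05211759  0.21731764] [3.14113235e+00 1.74455099e-04 1.57079007e+00] 0.014844062379454648 30.000439882278442 [-0.0934744  -0.20392107  2.02070129]
(array([-5.075,  4.426, -0.072]), array([ 0.005,  0.002, -0.   ]))
```

>>> play_rows(
  translation=[
    [0,0,-0.3],
    [0,0,-0.7],
    [0,0,-0.7],
    [-0.4,0.3,-0.4],
    [-0.7,0.6,-0.1],
    [-0.7,0.6,0],
    [-0.7,0.6,0],
    [-0.7,0.6,0],
  ],
  twist=[
    [0,0,0],
    [0,0,0],
    [0,0,0],
    [0,0,0],
    [0,0,0],
    [0,0,0],
    [0,0,0],
    [0,0,0],
  ],
  gripper=[-1,-1,-1,-1,-1,-1,-1,-1],
)

```text
time: 19.9
tool_pos: [0.5623, -0.1812, 0.3056]
ee_rot: [3.141, 0.0, 1.571]
wrist_force: [0.1, 0.4, -0.8]
width: 0.0153
finger_force: 30.0
```

>>> play_rows(
  translation=[
    [-0.7,0.6,0],
    [-0.6,0.6,0],
    [-0.4,0.4,0],
    [-0.15,0.1,0],
    [0,0,0],
    [0,0,0],
  ],
  twist=[
    [0,0,0],
    [0,0,0],
    [0,0,0],
    [0,0,0],
    [0,0,0],
    [0,0,0],
  ],
  gripper=[-1,-1,-1,-1,-1,-1],
)

```text
time: 20.5
tool_pos: [0.6291, -0.2535, 0.3051]
ee_rot: [-3.141, -0.001, 1.571]
wrist_force: [-0.3, 1.1, -0.8]
width: 0.0152
finger_force: 30.0
```

```bash
python3 - <<'E'
from h import *
o=robot.get_obs();print(o['time'],o['tool_pos'],o['ee_rot'],o['width'],o['finger_force'],o['wrist_force'])
print(go(.6307,-.2551,.2203))
cv2.imwrite('pics/t6.png',robot.snapshot('wrist')[:,:,::-1])
E
```

```text
20.5 [ 0.62908791 -0.25346065  0.30513117] [-3.14072521e+00 -7.13248718e-04  1.57110179e+00] 0.015177010595373073 29.99984174966812 [-0.26413125  1.07281784 -0.77792389]
(array([-0.043,  0.042,  2.121]), array([-0.009, -0.007,  0.003]))
```

View pics/t6.png

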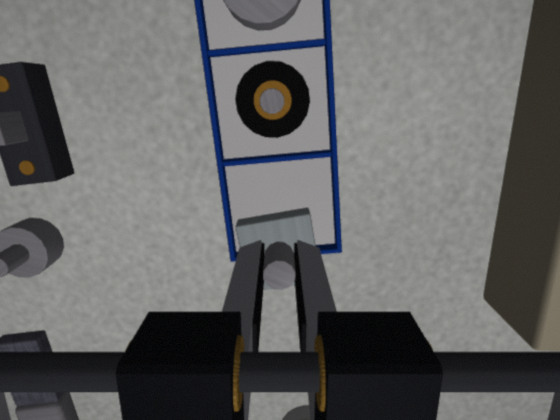

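The wheel and large weight are both centred, and the foot is held upright over the last compartment. Lowering.

>>> play_rows(
  translation=[
    [-0.04,0.04,0.4],
    [0,0,0.6],
    [0,0,0.6],
    [0,0,0.25],
    [0,0,0.13],
    [0,0,0.06],
    [0,0,0],
    [0,0,0],
  ],
  twist=[
    [0,0,0],
    [0,0,0],
    [0,0,0],
    [0,0,0],
    [0,0,0],
    [0,0,0],
    [0,0,0],
    [0,0,0],
  ],
  gripper=[-1,-1,-1,-1,-1,-1,-1,-1],
)

```text
time: 21.35
tool_pos: [0.6315, -0.2559, 0.225]
ee_rot: [3.139, 0.001, 1.571]
wrist_force: [0.1, 0.1, -0.6]
width: 0.0152
finger_force: 30.0
```

>>> play_rows(
  translation=[
    [0,0,0.03],
    [0,0,0.02],
    [0,0,0],
  ],
  twist=[
    [0,0,0],
    [0,0,0],
    [0,0,0],
  ],
  gripper=[-1,-1,-1],
)

```text
time: 21.65
tool_pos: [0.6312, -0.2557, 0.2217]
ee_rot: [3.141, 0.0, 1.571]
wrist_force: [-0.1, 0.6, -0.6]
width: 0.0149
finger_force: 30.0
```

>>> play_rows(
  translation=[
    [0,0,0.02],
    [0,0,0],
  ],
  twist=[
    [0,0,0],
    [0,0,0],
  ],
  gripper=[-1,-1],
)

```text
time: 21.85
tool_pos: [0.6311, -0.2557, 0.2205]
ee_rot: [-3.141, -0.0, 1.571]
wrist_force: [-0.1, -0.6, -0.7]
width: 0.0157
finger_force: 30.0
```

>>> play_rows(
  translation=[
    [0,0,0.02],
    [0,0,0],
  ],
  twist=[
    [0,0,0],
    [0,0,0],
  ],
  gripper=[-1,-1],
)

```text
time: 22.05
tool_pos: [0.6311, -0.2557, 0.2204]
ee_rot: [3.142, 0.0, 1.571]
wrist_force: [-1.1, -0.3, 1.8]
width: 0.0153
finger_force: 30.0
```

>>> play_rows(
  translation=[
    [0,0,0],
    [0,0,0],
    [0,0,0],
    [0,0,0],
    [0,0,-0.3],
    [0,0,-0.7],
    [0,0,-0.9],
    [0,0,-0.7],
  ],
  twist=[
    [0,0,0],
    [0,0,0],
    [0,0,0],
    [0,0,0],
    [0,0,0],
    [0,0,0],
    [0,0,0],
    [0,0,0],
  ],
  gripper=[0,0,0,0,0,0,0,0],
)

```text
time: 22.85
tool_pos: [0.6312, -0.2557, 0.3271]
ee_rot: [3.139, 0.001, 1.571]
wrist_force: [-0.2, 0.6, 0.7]
width: 0.0471
finger_force: 0.0
```

```bash
python3 - <<'E'
from h import *
o=robot.get_obs();print(o['time'],o['tool_pos'],o['width'])
print(go(.4508,-.203,.335,np.pi/2+.118))
E
```

```text
22.85 [ 0.63122436 -0.25574334  0.32713241] 0.04706049507028365
(array([ 1.318, -4.51 , -0.21 ]), array([ 0.024,  0.015, -1.18 ]))
```

>>> play_rows(
  translation=[
    [0.1,-0.4,-0.2],
    [0.25,-0.8,0],
    [0.25,-0.8,0],
    [0.25,-0.8,0],
    [0.25,-0.8,0],
    [0.2,-0.6,0],
    [0,-0.3,0],
    [0,0,0],
  ],
  twist=[
    [0,0,0],
    [0,0,0],
    [0,0,0],
    [0,0,0],
    [0,0,0],
    [0,0,0],
    [0,0,-0.6],
    [0,0,-0.58],
  ],
  gripper=[0,0,0,0,0,0,0,0],
)

```text
time: 23.65
tool_pos: [0.4497, -0.2033, 0.3334]
ee_rot: [3.14, 0.001, 1.691]
wrist_force: [0.3, 0.4, 0.4]
width: 0.047
finger_force: 0.0
```

>>> play_rows(
  translation=[
    [0,0,0],
    [0,0,0],
  ],
  twist=[
    [0,0,0],
    [0,0,0],
  ],
  gripper=[0,0],
)

```text
time: 23.85
tool_pos: [0.4512, -0.2037, 0.3327]
ee_rot: [3.14, 0.001, 1.688]
wrist_force: [0.2, 0.8, 0.0]
width: 0.047
finger_force: 0.0
```

```bash
python3 - <<'E'
from h import *
o=robot.get_obs();print(o['time'],o['tool_pos'],o['ee_rot'],o['width'])
im=robot.snapshot('wrist')
print([(np.round(d['centre'],4),round(d['score'],2)) for d in robot.spot_point('jaw','wrist')[:2]])
Y=np.pi/2+.118
def rect(cx,cy,l,w,z):
    c=np.array([[1,1],[-1,1],[-1,-1],[1,-1]])*[l/2,w/2]
    q=c@np.array([[np.cos(Y),np.sin(Y)],[-np.sin(Y),np.cos(Y)]])+[cx,cy]
    return np.c_[q,np.full(4,z)]
for l,w,z in [(.08,.034,.026),(.02,.014,.05)]:
    cv2.polylines(im,[w2px('wrist',rect(.4508,-.192,l,w,z)).round().astype(int)],True,(255,0,0),1)
cv2.imwrite('pics/w7.png',cv2.resize(im[50:420,100:460,::-1],None,fx=1.6,fy=1.6))
print(go(.4508,-.192,.199+.030,Y))
E
```

```text
23.85 [ 0.4512253  -0.20372828  0.33272123] [3.14046025e+00 9.28324583e-04 1.68759528e+00] 0.047047261185268356
[(array([ 4.526e-01, -1.928e-01,  4.000e-04]), 0.59)]
(array([0.295, 0.019, 2.581]), array([ 0.005,  0.004, -0.007]))
```

View pics/w7.png

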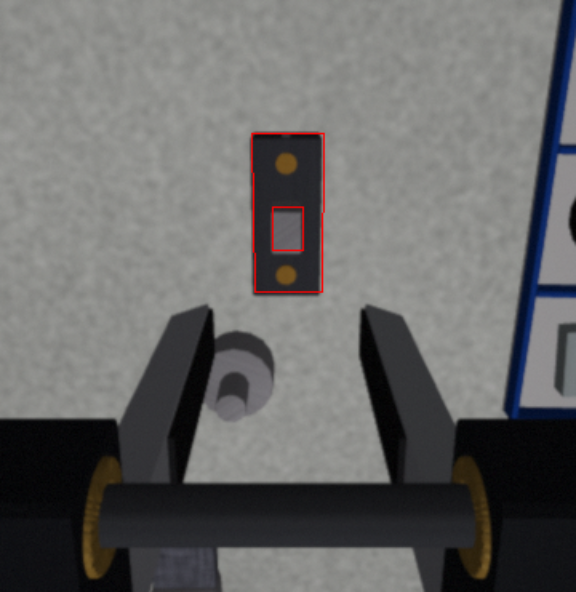

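The overlay fits the jaw block and tang to about 1 mm, yaw included. Descending.

>>> play_rows(
  translation=[
    [0.27,0.02,0.4],
    [0,0,0.7],
    [0,0,0.6],
    [0,0,0.4],
    [0,0,0.25],
    [0,0,0.15],
    [0,0,0],
    [0,0,0],
  ],
  twist=[
    [0,0,0],
    [0,0,0],
    [0,0,0],
    [0,0,0],
    [0,0,0],
    [0,0,0],
    [0,0,0],
    [0,0,0],
  ],
  gripper=[0,0,0,0,0,0,0,0],
)

```text
time: 24.75
tool_pos: [0.4511, -0.1931, 0.2327]
ee_rot: [3.14, 0.001, 1.689]
wrist_force: [-0.6, 0.0, 0.2]
width: 0.047
finger_force: 0.0
```

>>> play_rows(
  translation=[
    [0,0,0],
    [0,0,0],
    [0,0,0],
    [0,0,0],
    [0,0,0],
    [0,0,0],
    [0,0,0],
  ],
  twist=[
    [0,0,0],
    [0,0,0],
    [0,0,0],
    [0,0,0],
    [0,0,0],
    [0,0,0],
    [0,0,0],
  ],
  gripper=[-1,-1,-1,-1,-1,-1,-1],
)

```text
time: 25.45
tool_pos: [0.4506, -0.1929, 0.232]
ee_rot: [-3.141, 0.0, 1.689]
wrist_force: [-2.1, -0.5, 2.7]
width: 0.0137
finger_force: 30.0
```

>>> play_rows(
  translation=[
    [0,0,-0.3],
    [0,0,-0.7],
    [0,0,-0.7],
    [0,0,-0.5],
    [0,0,0],
    [0,0,0],
    [0,0,0],
    [0,0,0],
  ],
  twist=[
    [0,0,0],
    [0,0,0],
    [0,0,0],
    [0,0,0],
    [0,0,0.5],
    [0,0,0.5],
    [0,0,0.4],
    [0,0,0],
  ],
  gripper=[-1,-1,-1,-1,-1,-1,-1,-1],
)

```text
time: 26.25
tool_pos: [0.4506, -0.1927, 0.3198]
ee_rot: [-3.141, -0.0, 1.549]
wrist_force: [0.5, 0.3, -3.6]
width: 0.0138
finger_force: 30.0
```

```bash
python3 - <<'E'
from h import *
o=robot.get_obs();print(o['time'],o['tool_pos'],o['ee_rot'],o['width'],o['finger_force'],o['wrist_force'])
c=np.array([.600,.2015]);cy=np.array([.024,.9997])
print(c-.0395*cy,c+.0745*cy)
print(go(*(c-.0395*cy),.32,np.pi/2-.024))
E
```

```text
26.25 [ 0.4505577  -0.19270961  0.31982979] [-3.14116976e+00 -4.47496754e-04  1.54901169e+00] 0.013774388145815044 29.964434802532196 [ 0.48845131  0.25354697 -3.58931604]
[0.599052   0.16201185] [0.601788   0.27597765]
(array([ 8.947e+00,  3.518e+00, -2.000e-03]), array([-0.004, -0.004,  0.022]))
```

>>> play_rows(
  translation=[
    [0.4,0.15,0],
    [0.7,0.3,0],
    [0.8,0.3,0],
    [0.8,0.3,0],
    [0.8,0.3,0],
    [0.8,0.3,0],
    [0.8,0.3,0],
    [0.8,0.3,0],
  ],
  twist=[
    [0,0,0],
    [0,0,0],
    [0,0,0],
    [0,0,0],
    [0,0,0],
    [0,0,0],
    [0,0,0],
    [0,0,0],
  ],
  gripper=[-1,-1,-1,-1,-1,-1,-1,-1],
)

```text
time: 27.05
tool_pos: [0.5461, 0.0426, 0.3197]
ee_rot: [-3.141, 0.0, 1.55]
wrist_force: [0.4, -0.2, -3.4]
width: 0.0135
finger_force: 30.0
```

>>> play_rows(
  translation=[
    [0.8,0.35,0],
    [0.8,0.35,0],
    [0.7,0.3,0],
    [0.5,0.2,0],
    [0.2,0.05,0],
    [0,0,0],
    [0,0,0],
  ],
  twist=[
    [0,0,0],
    [0,0,0],
    [0,0,0],
    [0,0,0],
    [0,0,0],
    [0,0,0],
    [0,0,0],
  ],
  gripper=[-1,-1,-1,-1,-1,-1,-1],
)

```text
time: 27.75
tool_pos: [0.5982, 0.1593, 0.3196]
ee_rot: [-3.141, 0.001, 1.549]
wrist_force: [-0.5, -0.9, -2.9]
width: 0.014
finger_force: 30.0
```

```bash
python3 - <<'E'
from h import *
o=robot.get_obs();print(o['time'],o['tool_pos'],o['ee_rot'],o['width'],o['finger_force'],o['wrist_force'])
im=robot.snapshot('wrist')
cv2.imwrite('pics/t8.png',im[:,:,::-1])
print(go(.599,.162,.235,np.pi/2-.024))
cy=np.array([.024,.9997]);cx=np.array([.9997,-.024]);c=np.array([.600,.2015])
print(w2px('wrist',[[*(c+a*cx+b*cy),.014] for a in(-.044,.044) for b in (-.116,.035,.116)]).round())
E
```

```text
27.75 [0.59819004 0.15925705 0.31957614] [-3.14060511e+00  1.11508943e-03  1.54870955e+00] 0.013992098446671505 29.963911771774292 [-0.47043877 -0.91119041 -2.86909407]
(array([0.079, 0.019, 2.119]), array([-0.006,  0.009,  0.012]))
[[228. 282.]
 [220.  97.]
 [215. -28.]
 [332. 283.]
 [340.  97.]
 [346. -28.]]
```

View pics/t8.png

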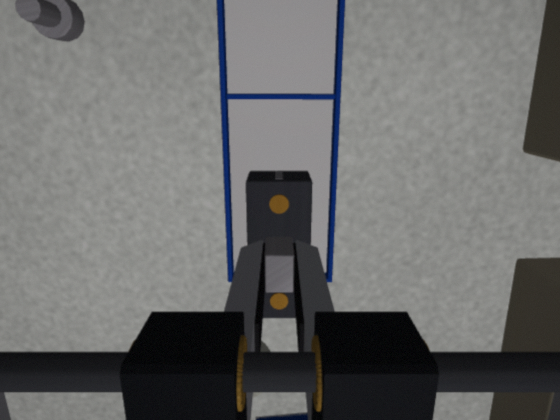

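Tray two's corners at (228,282), (332,283) and the divider at row 97 match the prediction, with the jaw aligned. The small-weight stem is at (28,8). Lowering.

>>> play_rows(
  translation=[
    [0.07,0.02,0.4],
    [0,0,0.6],
    [0,0,0.6],
    [0,0,0.25],
    [0,0,0.13],
    [0,0,0.07],
    [0,0,0],
    [0,0,0],
  ],
  twist=[
    [0,0,0],
    [0,0,0],
    [0,0,0],
    [0,0,0],
    [0,0,0],
    [0,0,0],
    [0,0,0],
    [0,0,0],
  ],
  gripper=[-1,-1,-1,-1,-1,-1,-1,-1],
)

```text
time: 28.6
tool_pos: [0.5998, 0.1628, 0.2392]
ee_rot: [3.139, -0.0, 1.549]
wrist_force: [0.0, 0.4, -4.0]
width: 0.0136
finger_force: 30.0
```

>>> play_rows(
  translation=[
    [0,0,0.03],
    [0,0,0.02],
    [0,0,0],
  ],
  twist=[
    [0,0,0],
    [0,0,0],
    [0,0,0],
  ],
  gripper=[-1,-1,-1],
)

```text
time: 28.9
tool_pos: [0.5993, 0.1628, 0.236]
ee_rot: [3.141, 0.0, 1.549]
wrist_force: [-0.2, -0.4, -3.6]
width: 0.0137
finger_force: 30.0
```

>>> play_rows(
  translation=[
    [0,0,0.02],
    [0,0,0],
  ],
  twist=[
    [0,0,0],
    [0,0,0],
  ],
  gripper=[-1,-1],
)

```text
time: 29.1
tool_pos: [0.5994, 0.1628, 0.2351]
ee_rot: [3.141, 0.0, 1.549]
wrist_force: [0.4, 0.4, -3.0]
width: 0.0135
finger_force: 30.0
```

>>> play_rows(
  translation=[
    [0,0,0.02],
    [0,0,0],
  ],
  twist=[
    [0,0,0],
    [0,0,0],
  ],
  gripper=[-1,-1],
)

```text
time: 29.3
tool_pos: [0.5993, 0.1628, 0.235]
ee_rot: [3.141, 0.0, 1.549]
wrist_force: [-2.0, -0.3, 1.1]
width: 0.0137
finger_force: 30.0
```

>>> play_rows(
  translation=[
    [0,0,0],
    [0,0,0],
    [0,0,0],
    [0,0,0],
    [0,0,-0.3],
    [0,0,-0.7],
    [0,0,-0.9],
    [0,0,-0.5],
  ],
  twist=[
    [0,0,0],
    [0,0,0],
    [0,0,0],
    [0,0,0],
    [0,0,0],
    [0,0,0],
    [0,0,0],
    [0,0,0],
  ],
  gripper=[0,0,0,0,0,0,0,0],
)

```text
time: 30.1
tool_pos: [0.5997, 0.1628, 0.3347]
ee_rot: [3.136, -0.001, 1.549]
wrist_force: [-0.4, 0.7, 0.7]
width: 0.0466
finger_force: 0.0
```

```bash
python3 - <<'E'
from h import *
o=robot.get_obs();print(o['time'],o['tool_pos'],o['width'])
print(go(.4455,.280,.32,np.pi/2-.022))
E
```

```text
30.1 [0.5997302  0.16281161 0.33473665] 0.04657896633512005
(array([ 2.844, -3.921,  0.35 ]), array([ 0.055, -0.01 ,  0.   ]))
```

>>> play_rows(
  translation=[
    [0.3,-0.4,0],
    [0.6,-0.8,0],
    [0.6,-0.8,0.1],
    [0.6,-0.8,0.1],
    [0.5,-0.7,0.1],
    [0.25,-0.4,0],
    [0,0,0],
    [0,0,0],
  ],
  twist=[
    [0,0,0],
    [0,0,0],
    [0,0,0],
    [0,0,0],
    [0,0,0],
    [0,0,0],
    [0,0,0],
    [0,0,0],
  ],
  gripper=[0,0,0,0,0,0,0,0],
)

```text
time: 30.9
tool_pos: [0.4462, 0.2801, 0.3193]
ee_rot: [3.139, -0.0, 1.549]
wrist_force: [0.9, 0.1, 0.7]
width: 0.047
finger_force: 0.0
```

```bash
python3 - <<'E'
from h import *
o=robot.get_obs();print(o['time'],o['tool_pos'],o['ee_rot'],o['width'])
im=robot.snapshot('wrist')
print([(np.round(d['centre'],4),round(d['score'],2)) for d in robot.spot_point('weight_small','wrist')[:2]])
P=[[.4455+.008*np.cos(a),.291+.008*np.sin(a),.042] for a in np.arange(0,6.28,.3)]
for p in w2px('wrist',P): im[int(round(p[1])),int(round(p[0]))]=[255,0,0]
cv2.imwrite('pics/w9.png',cv2.resize(im[50:420,100:460,::-1],None,fx=1.5,fy=1.5))
print(go(.4455,.291,.199+.022,np.pi/2-.022))
E
```

```text
30.9 [0.44615154 0.28013868 0.31927446] [ 3.13941043e+00 -2.43715537e-04  1.54947048e+00] 0.047042480296529875
[(array([0.4463, 0.2928, 0.0025]), 0.94)]
(array([ 0.284, -0.043,  2.446]), array([ 0.014, -0.001, -0.011]))
```

View pics/w9.png

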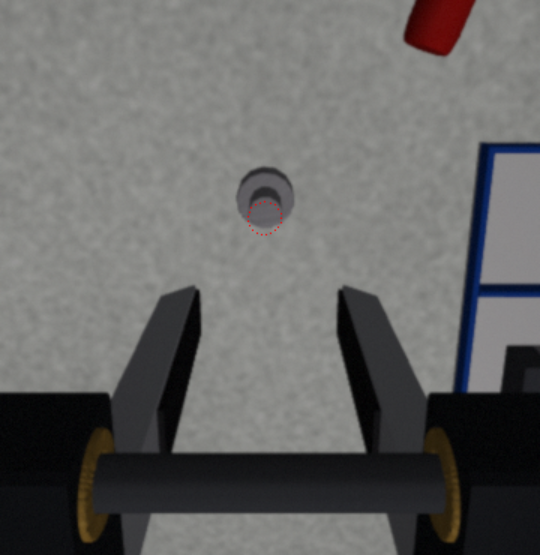

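The small-weight stem at crop (265,212) sits about 2 mm further +y than the overlay. I'll correct for that and descend.

>>> play_rows(
  translation=[
    [0.34,-0.04,0.4],
    [0,0,0.7],
    [0,0,0.5],
    [0,0,0.4],
    [0,0,0.25],
    [0,0,0.13],
    [0,0,0],
    [0,0,0],
  ],
  twist=[
    [0,0,0],
    [0,0,0],
    [0,0,0],
    [0,0,0],
    [0,0,0],
    [0,0,0],
    [0,0,0],
    [0,0,0],
  ],
  gripper=[0,0,0,0,0,0,0,0],
)

```text
time: 31.8
tool_pos: [0.4451, 0.2938, 0.2239]
ee_rot: [3.14, -0.001, 1.548]
wrist_force: [-0.2, 0.5, 1.2]
width: 0.0469
finger_force: 0.0
```

>>> play_rows(
  translation=[
    [0,0,0],
    [0,0,0],
    [0,0,0],
    [0,0,0],
    [0,0,0],
    [0,0,0],
    [0,0,0],
  ],
  twist=[
    [0,0,0],
    [0,0,0],
    [0,0,0],
    [0,0,0],
    [0,0,0],
    [0,0,0],
    [0,0,0],
  ],
  gripper=[-1,-1,-1,-1,-1,-1,-1],
)

```text
time: 32.5
tool_pos: [0.4447, 0.2938, 0.2232]
ee_rot: [3.141, -0.0, 1.549]
wrist_force: [0.2, -0.0, 1.3]
width: 0.0153
finger_force: 30.0
```

>>> play_rows(
  translation=[
    [0,0,-0.3],
    [0,0,-0.7],
    [0,0,-0.7],
    [0,0,-0.4],
    [0,0,0],
  ],
  twist=[
    [0,0,0],
    [0,0,0],
    [0,0,0],
    [0,0,0],
    [0,0,0],
  ],
  gripper=[-1,-1,-1,-1,-1],
)

```text
time: 33.0
tool_pos: [0.4452, 0.2941, 0.3109]
ee_rot: [3.136, -0.003, 1.549]
wrist_force: [0.4, -0.3, -0.6]
width: 0.015
finger_force: 30.0
```

```bash
python3 - <<'E'
from h import *
o=robot.get_obs();print(o['time'],o['tool_pos'],o['ee_rot'],o['width'],o['finger_force'],o['wrist_force'])
print(go(.6018,.276,.305,np.pi/2-.022))
E
```

```text
33.0 [0.44519747 0.29414946 0.31085451] [ 3.13568693 -0.0032172   1.54886757] 0.015031781779110851 29.970887303352356 [ 0.35356954 -0.25896298 -0.55393561]
(array([-0.368,  3.923,  0.168]), array([ 0.059, -0.032,  0.001]))
```

Place height: tool z ≈ 0.2262.

>>> play_rows(
  translation=[
    [-0.03,0.4,0],
    [-0.07,0.7,0],
    [-0.07,0.8,0],
    [-0.07,0.8,0],
    [-0.07,0.7,0],
    [-0.06,0.4,0],
    [0,0.12,0],
    [0,0,0],
  ],
  twist=[
    [0,0,0],
    [0,0,0],
    [0,0,0],
    [0,0,0],
    [0,0,0],
    [0,0,0],
    [0,0,0],
    [0,0,0],
  ],
  gripper=[-1,-1,-1,-1,-1,-1,-1,-1],
)

```text
time: 33.8
tool_pos: [0.6011, 0.2753, 0.3055]
ee_rot: [-3.139, 0.001, 1.548]
wrist_force: [1.0, -0.7, -1.0]
width: 0.0151
finger_force: 30.0
```

>>> play_rows(
  translation=[
    [0,0,0],
    [0,0,0],
  ],
  twist=[
    [0,0,0],
    [0,0,0],
  ],
  gripper=[-1,-1],
)

```text
time: 34.0
tool_pos: [0.6001, 0.2759, 0.307]
ee_rot: [-3.141, 0.0, 1.55]
wrist_force: [0.2, 0.6, -1.2]
width: 0.0155
finger_force: 30.0
```

```bash
python3 - <<'E'
from h import *
o=robot.get_obs();print(o['time'],o['tool_pos'],o['ee_rot'],o['width'],o['finger_force'])
print(go(.6018,.276,.2262,np.pi/2-.022))
E
```

```text
34.0 [0.60009923 0.2759033  0.30703669] [-3.14096777e+00  8.58157924e-05  1.54964857e+00] 0.015459869133188569 29.971513152122498
(array([0.003, 0.044, 2.021]), array([-0.006,  0.001,  0.009]))
```

>>> play_rows(
  translation=[
    [0,0.04,0.4],
    [0,0,0.6],
    [0,0,0.5],
    [0,0,0.25],
    [0,0,0.13],
    [0,0,0.06],
    [0,0,0],
    [0,0,0],
  ],
  twist=[
    [0,0,0],
    [0,0,0],
    [0,0,0],
    [0,0,0],
    [0,0,0],
    [0,0,0],
    [0,0,0],
    [0,0,0],
  ],
  gripper=[-1,-1,-1,-1,-1,-1,-1,-1],
)

```text
time: 34.8
tool_pos: [0.603, 0.2756, 0.2307]
ee_rot: [3.139, -0.001, 1.549]
wrist_force: [-0.7, 0.2, -1.6]
width: 0.0153
finger_force: 30.0
```

>>> play_rows(
  translation=[
    [0,0,0.03],
    [0,0,0.02],
    [0,0,0],
  ],
  twist=[
    [0,0,0],
    [0,0,0],
    [0,0,0],
  ],
  gripper=[-1,-1,-1],
)

```text
time: 35.1
tool_pos: [0.6026, 0.2755, 0.2276]
ee_rot: [3.141, 0.0, 1.549]
wrist_force: [-0.3, 0.0, -0.0]
width: 0.0152
finger_force: 30.0
```

>>> play_rows(
  translation=[
    [0,0,0.02],
    [0,0,0],
  ],
  twist=[
    [0,0,0],
    [0,0,0],
  ],
  gripper=[-1,-1],
)

```text
time: 35.3
tool_pos: [0.6026, 0.2755, 0.2265]
ee_rot: [-3.141, 0.0, 1.549]
wrist_force: [0.2, 0.1, -0.4]
width: 0.0153
finger_force: 30.0
```

>>> play_rows(
  translation=[
    [0,0,0.02],
    [0,0,0],
  ],
  twist=[
    [0,0,0],
    [0,0,0],
  ],
  gripper=[-1,-1],
)

```text
time: 35.5
tool_pos: [0.6027, 0.2755, 0.2263]
ee_rot: [3.141, -0.0, 1.549]
wrist_force: [0.5, -0.6, 0.4]
width: 0.0155
finger_force: 30.0
```

>>> play_rows(
  translation=[
    [0,0,0],
    [0,0,0],
    [0,0,0],
    [0,0,0],
    [0,0,-0.3],
    [0,0,-0.7],
    [0,0,-0.9],
    [0,0,-0.7],
  ],
  twist=[
    [0,0,0],
    [0,0,0],
    [0,0,0],
    [0,0,0],
    [0,0,0],
    [0,0,0],
    [0,0,0],
    [0,0,0],
  ],
  gripper=[0,0,0,0,0,0,0,0],
)

```text
time: 36.3
tool_pos: [0.6027, 0.2755, 0.3331]
ee_rot: [3.139, -0.001, 1.549]
wrist_force: [-0.0, 0.4, 0.5]
width: 0.0469
finger_force: 0.0
```

>>> play_rows(
  translation=[
    [-0.2,-0.4,-0.4],
    [-0.4,-0.8,-0.4],
    [-0.4,-0.8,-0.4],
    [-0.4,-0.8,-0.4],
    [-0.4,-0.8,0],
    [-0.4,-0.8,0],
    [-0.2,-0.4,0],
    [0,0,0],
  ],
  twist=[
    [0,0,0],
    [0,0,0],
    [0,0,0],
    [0,0,0],
    [0,0,0],
    [0,0,0],
    [0,0,0],
    [0,0,0],
  ],
  gripper=[0,0,0,0,0,0,0,0],
)

```text
time: 37.1
tool_pos: [0.4068, 0.1831, 0.3956]
ee_rot: [3.139, -0.001, 1.549]
wrist_force: [0.7, -0.3, 0.6]
width: 0.0469
finger_force: 0.0
```

```bash
python3 - <<'E'
from h import *
cv2.imwrite('pics/top9.png',robot.snapshot('top')[:,:,::-1])
cv2.imwrite('pics/side9.png',robot.snapshot('side')[:,:,::-1])
E
```

```text
(no output)
```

View pics/side9.png

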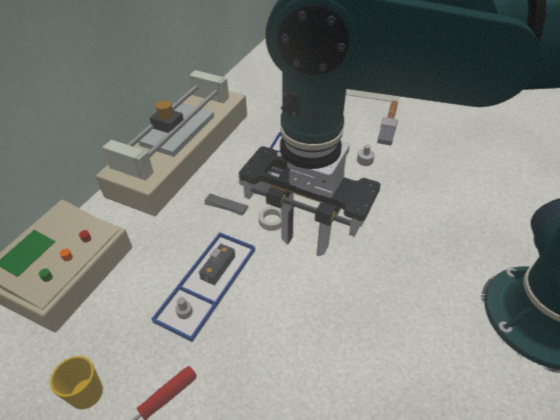

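View pics/top9.png

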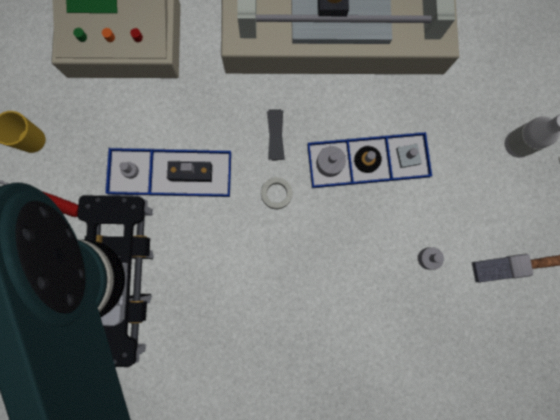

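All five parts stand upright in their compartments: large weight (331,160), wheel (368,158), foot (409,155), jaw (190,171), small weight (129,170). The medium weight has not moved from (431,258), and the arm is clear. Handing in.

```bash
python3 -c "
from bench import robot
print(robot.close_job())"
```

```text
the job is handed in; nothing more can be done
None
```

Both kits are made up and handed in after about 37 s of robot time: each part was lowered to contact with the tray floor, the last pictures show all five upright in their compartments, and the medium weight was left where it was.

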